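Wedge the rocking cast stand

TASK

The stand that holds the plaster leg cast rocks because its red foot does not reach the bench. With the fingers, push the orange wedge along the bench, thin edge first, under the red foot until it is snug and takes load, without jacking the stand out of level or shoving it along; then press firmly down on the yellow disc above that foot to check that the stand no longer rocks, and move clear. Do not lift the wedge or the stand, and leave the pot, the jar and the rasp where they are.

Things in the scene. Friction and masses are not known exactly. Their poses are not given: they have to be found in the camera images.
- stand: Stand holding a white leg cast (260 mm tall, at own x > -105, y -60 to +20 mm) on a dark 300 mm mast; 2.2 kg, loose, level. Aluminium plate 270 (x) x 210 (y) x 10 mm, top 50 mm above the bench, on domed feet 24 mm wide at x +-115, y +-85 mm. Three are black; the red one (x -115, y +85) is short: under 2 N down there rocks the stand. Origin on the bench under the plate's middle, z up.
- short_foot (a point): Lowest point of the red foot (dome of 12 mm radius), 14 mm above the bench at the start; at x = -115, y = +85 mm in the stand's frame. The plate overhangs this point by 20 mm on its two outer sides. Axes as stand.
- press_disc (a point): Centre of the top of the yellow disc (36 mm across, 3 mm thick) on the plate right above the red foot, 53 mm above the bench: press here with the closed fingers, 6 to 20 N. Axes as stand.
- wedge: Orange wedge, about 160 g, flat on the bench, 90 mm wide (own x), 130 mm long (own y): thin edge, 3 mm high, at own y = -65 mm, even slope up to the thick end. Origin at the centre of its underside. It starts on the stand's +y side of the red foot, roughly lined up (yaw within 0.25 rad of the stand's, up to 25 mm aside), thin edge 25 to 75 mm from it; it may go in at an angle.
- wedge_end (a point): Middle of the wedge's upright thick end face (90 wide, 26 mm high), 13 mm up, at own y = +65 mm: where to push. Sliding takes about 1 N. The slope meets the red foot when the foot is about over mid-length (foot at wedge y about -3 mm); the push then climbs within a few mm: 5 to 8 N is snug, well over 12 N lifts the corner or shoves the stand. Friction keeps it in. Axes as wedge.
- pot: Black open plaster pot, loose, 90 mm across and 85 mm tall; origin at the centre of its underside. Leave alone.
- jar: White jar with a blue cap, loose, 64 mm across and 100 mm tall; origin at the centre of its underside. Leave alone. The pot and the jar may be in each other's places.
- rasp: Plaster rasp lying along its own x, loose: yellow handle (24 mm thick) to -x, steel blade to +x, 255 mm long in all; origin at bench level near mid-length. Leave alone.

How it is judged:
By the outcome, as a careful person would: the job done as asked, in the order asked, and still so for the second after the job is handed in, with the robot touching nothing.
It also fails if it takes over 64 s, if anything falls off the work surface, if the arm or the gripper's body presses on something with over 40 N, if the wrist force passes 120 N, or if a joint passes its speed limit or range.

ROBOT

A 6-joint arm with a two-finger parallel gripper is mounted at the origin on the work surface. World frame = base frame: x ahead of the robot, y to its left, z up, the work surface at z = 0. Lengths are in m, angles in rad, forces in N, time in s.
With the tool pointing down it reaches from about 0.275 to 0.825 m from the base axis. Payload 4.9 kg.
Tool frame: the origin (TCP) lies midway between the tips of the shut fingers; the grasp point (between the pads) lies 19 mm behind it (bot.grip_depth is the distance from the TCP to the grasp point, in m); y points along the fingers, x is the direction in which the jaws open and shut, and the axes are right-handed (so a half turn about y gives the same grasp; the last joint's range is limited). The gripper opens to 85 mm and grips with 20 to 120 N. Pads are 22 mm wide; open, the fingers measure 114 mm over their backs; the gripper's body (76 mm by 85 mm) begins 54 mm behind the grasp point. The pads swing forward as they close: fully open they stand 13 mm farther back than shut.
Start: joints at [-1.247, 0.326, -0.193, 1.052, 0, 1.437], TCP at [0.243, -0.493, 0.231] pointing down, gripper open.
Joint ranges: [-2.65, 2.65], [-0.97, 1.79], [-1.3, 1.35], [-1.93, 2.1], [-1.47, 1.37], [-3.14, 3.14]. Speed limits (rad/s): [2.57, 2.57, 3.14, 3.14, 3.14, 3.14].

INTERFACE

Orientations are given as a unit quaternion [w, x, y, z].
In Python, from cell import bot gives the robot as it stands. Calls block until the motion is done:
- bot.move_pose(position, orientation): joint-space move of the TCP to a pose.
- bot.move_linear(position, speed=0.15, rotation=None, until_force=None): straight line of the TCP; rotation=None keeps the orientation; speed is the mean speed in m/s. With until_force (N) it stops when the force on the tool has changed by that much, and returns True; else False.
- bot.goto_joints(angles): joint-space move.
- bot.set_gripper(opening, grasp_force=None): opening from 0.0 (shut) to 1.0 (fully open); grasp_force is the grip in N (None keeps the last); returns when the fingers have stopped.
- bot.wait(seconds).
- bot.solve_ik(position, orientation): joint angles nearest the present ones, or None.
- bot.camera(name): name is "scene" or "side" or "wrist"; returns the picture (420x560x3 uint8, red, green, blue); there is no depth.
- bot.calibration(name): a dict with "mtx" (3x3 intrinsics, pixels), "extrinsics" (4x4, takes a point from world to camera coordinates); the wrist camera has in their place "hand_eye" (4x4, takes a point from camera to tool coordinates, whose origin is the TCP and whose axes are the tool frame's). Camera axes: x right, y down, z forward; pixel columns grow to the right and rows downward; lengths in m; the calibration is good to about 2 mm. A picture is of the moment at which its call begins: read the wrist's pose just before it. calibration takes no time and is no camera call.
A pose or a line that the arm cannot do raises bot.PlanningError and nothing moves.
- bot.close_job(): hands the job in, once; it reports no verdict.
Trained networks look in the newest picture that a camera, given by its name, has taken for a name from the list of things; names that differ only in an ending like _2 or _b are one class to them, and where a whole thing is asked for, a point or a joint stands for the part that bears it (a point fixed in the world has none). Each returns a list of dicts, best first, with "confidence" (0 to 1); they miss things now and then, are a little off and sometimes report something else, mostly with a low value. They report only what shows in the picture. A call takes as long as a camera call.
- bot.search_frame(camera, thing): "bbox" ([left, top, width, height] in pixels, round what is visible of it).
Readings, each from a call of its own:
- bot.read_clock(): time.
- bot.read_joint_positions(): joint angles.
- bot.read_joint_vel(): joint speeds.
- bot.read_joint_efforts(): joint torques, N m.
- bot.read_position(): TCP position.
- bot.read_tool_rot(): TCP orientation.
- bot.read_ft_force(): force on the tool from outside, world axes, zero at the start.
- bot.read_moment(): the same for the moment, N m.
- bot.read_gripper_width(): opening from 0.0 (shut) to 1.0 (fully open).
Only numpy, scipy, OpenCV 4.12 (cv2) and the standard library are available. Lean on these libraries where they do the work, as an engineer would, in place of code of your own. Each camera call takes 0.05 s, during which the arm holds its last target. There are 200 camera calls.

## Working session

There is one attempt and no reset: what is moved stays moved. The work goes in short steps, each a Python script; the robot and the scene stay as the last script left them, time stands still between calls to the robot, and variables do not carry over. Pictures are saved under pics/ and viewed, about 8 in all and at most 12, crops included, and the job is handed in when it is done.

```bash
ls; mkdir -p pics; python3 - <<'E'
from cell import bot
import cv2,numpy as np
for c in ["scene","side","wrist"]:
    im=bot.camera(c); cv2.imwrite(f"pics/a_{c}.png",im[:,:,::-1])
    k=bot.calibration(c); print(c,np.round(k["mtx"],1).tolist(),np.round(k.get("extrinsics",k.get("hand_eye")),3).tolist())
    for t in ["stand","short_foot","press_disc","wedge","wedge_end","pot","jar","rasp"]:
        print(t,[(np.round(d["bbox"]).astype(int).tolist(),round(d["confidence"],2)) for d in bot.search_frame(c,t)[:2]])
print(bot.read_clock(),bot.read_tool_rot(),bot.read_position())
a=cv2.imread("pics/a_scene.png");b=cv2.imread("pics/a_side.png")
E
```

```text
pics
scene [[404.5, 0.0, 284.6], [0.0, 404.5, 215.8], [0.0, 0.0, 1.0]] [[-0.245, 0.969, 0.002, 0.141], [0.62, 0.158, -0.768, -0.277], [-0.745, -0.187, -0.64, 1.592], [0.0, 0.0, 0.0, 1.0]]
stand [([168, 172, 116, 114], 0.62)]
short_foot [([168, 170, 118, 118], 0.96)]
press_disc [([167, 170, 117, 117], 0.96)]
wedge [([286, 233, 58, 39], 0.86)]
wedge_end [([286, 234, 58, 40], 0.79)]
pot [([426, 263, 48, 49], 0.61)]
jar [([438, 213, 31, 39], 0.74)]
rasp [([143, 163, 38, 41], 0.82), ([166, 173, 118, 114], 0.44)]
side [[475.9, 0.0, 277.9], [0.0, 475.9, 207.7], [0.0, 0.0, 1.0]] [[-0.935, -0.355, -0.002, 0.484], [-0.248, 0.657, -0.712, 0.205], [0.254, -0.665, -0.702, 1.194], [0.0, 0.0, 0.0, 1.0]]
stand [([205, 93, 113, 128], 0.92)]
short_foot [([200, 88, 116, 132], 0.66)]
press_disc [([200, 90, 116, 133], 0.96)]
wedge [([210, 228, 55, 46], 0.84)]
wedge_end [([206, 231, 59, 43], 0.72), ([205, 89, 112, 131], 0.53)]
pot [([113, 309, 45, 54], 0.74)]
jar [([207, 362, 36, 46], 0.8)]
rasp [([321, 136, 79, 18], 0.8)]
wrist [[307.5, 0.0, 281.1], [0.0, 307.5, 218.0], [0.0, 0.0, 1.0]] [[1.0, -0.0, 0.001, 0.0], [-0.001, -0.328, 0.945, -0.143], [-0.0, -0.945, -0.328, 0.084], [0.0, 0.0, 0.0, 1.0]]
stand []
short_foot []
press_disc []
wedge []
wedge_end []
pot []
jar []
rasp [([280, 2, 86, 163], 0.63)]
1.35 [ 0.60041392 -0.60039709  0.37353202 -0.37349736] [ 0.24308888 -0.49337154  0.23125641]
```

```bash
python3 - <<'E'
import cv2
a=cv2.imread("pics/a_scene.png")[140:300,150:360];b=cv2.imread("pics/a_side.png")[60:290,180:420]
cv2.imwrite("pics/a1.png",cv2.resize(a,None,fx=3.6,fy=3.6,interpolation=cv2.INTER_CUBIC))
cv2.imwrite("pics/a2.png",cv2.resize(b,None,fx=2.6,fy=2.6,interpolation=cv2.INTER_CUBIC))
E
```

```text
(no output)
```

View pics/a1.png

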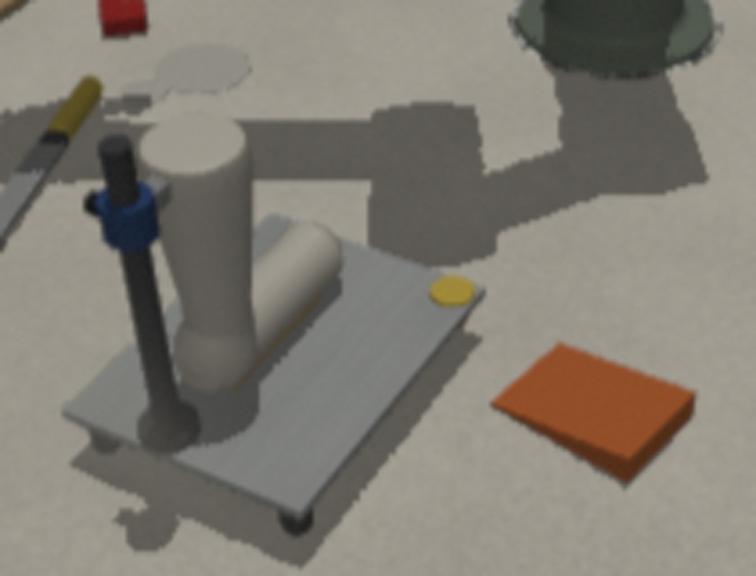

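View pics/a2.png

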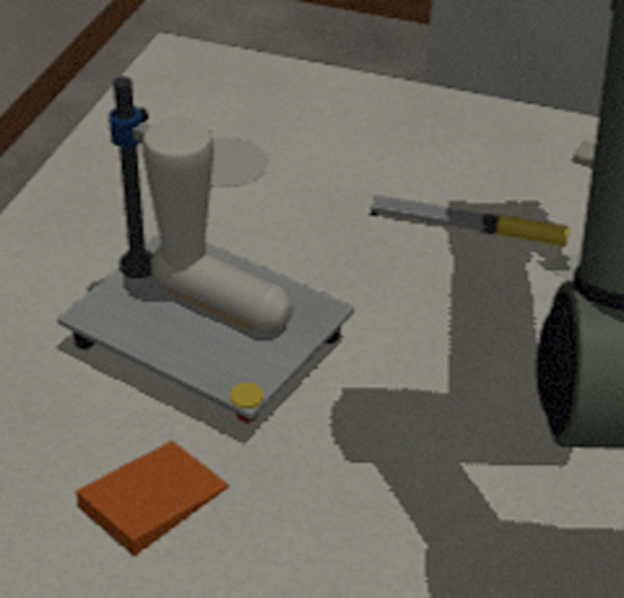

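```bash
cat >h.py <<'E'
import numpy as np,cv2
from cell import bot
from scipy.optimize import least_squares
def proj(c,P):
    k=bot.calibration(c);E=k["extrinsics"];q=(E[:3,:3]@np.asarray(P).T).T+E[:3,3]
    q=q@np.asarray(k["mtx"]).T;return q[:,:2]/q[:,2:]
def T(p,L):
    L=np.asarray(L,float);c,s=np.cos(p[2]),np.sin(p[2])
    return np.c_[p[0]+c*L[:,0]-s*L[:,1],p[1]+s*L[:,0]+c*L[:,1],L[:,2]]
def fit(obs,p0):
    f=lambda p:np.concatenate([(proj(c,T(p,np.array(L)/1000))-np.array(px)).ravel() for c,L,px in obs])
    best=min((least_squares(f,[p0[0],p0[1],a],loss="soft_l1") for a in np.arange(-3,3.2,.8)),key=lambda r:r.cost)
    return best.x,f(best.x)
E
python3 - <<'E'
from h import *
sc=lambda a:np.array(a)/3.6+[150,140]
sd=lambda a:np.array(a)/2.6+[180,60]
A=[(-135,105,50),(135,105,50),(135,-105,50),(-135,-105,50),(-115,85,53)]
st=[("scene",A,sc([(485,290),(303,512),(63,410),(273,213),(452,291)])),("side",[A[0],A[1],A[3],A[4]],sd([(250,408),(60,322),(352,310),(247,394)]))]
W=[(-45,-65,3),(45,-65,3),(-45,65,26),(45,65,26),(45,65,0),(-45,65,0)]
wd=[("scene",W,sc([(562,344),(491,404),(695,393),(628,460),(626,483),(693,408)])),("side",W,sd([(228,487),(172,442),(135,535),(78,492),(80,511),(135,553)]))]
for o in (st,wd):
    p,r=fit(o,[.5,0]);print(p.round(4),r.reshape(-1,2).round(1).tolist())
    if o is st:S=p
    else:Wp=p
f=T(S,[(-.115,.085,.014)])[0];print("foot",f)
d=f[:2]-Wp[:2];c,s=np.cos(Wp[2]),np.sin(Wp[2]);print("foot in wedge",c*d[0]+s*d[1],-s*d[0]+c*d[1])
def ray(c,u,v,z):
    k=bot.calibration(c);E=k["extrinsics"];R=E[:3,:3];o=-R.T@E[:3,3];d=R.T@np.linalg.inv(k["mtx"])@[u,v,1];return o+d*(z-o[2])/d[2]
print("pot",ray("scene",450,275,.08),ray("side",135,322,.085),"jar",ray("scene",453,218,.1),ray("side",225,368,.1))
print("pot base",ray("scene",450,305,0),"jar base",ray("scene",453,248,0))
E
```

```text
[ 0.6327 -0.1431 -0.2355] [[0.8, -1.5], [0.0, 0.2], [-0.7, -0.1], [-0.8, -0.7], [0.5, -0.7], [0.0, 2.8], [-2.2, -1.1], [0.6, -1.3], [-0.7, 0.2]]
[ 0.594   0.0905 -0.4285] [[-1.0, -1.0], [-0.4, -0.8], [0.4, -0.7], [0.5, -0.5], [0.4, -0.2], [0.1, 1.8], [0.7, -0.8], [0.0, -0.8], [-0.6, 2.1], [-0.9, -0.5], [-0.7, -1.5], [0.1, 1.5]]
foot [ 0.54069396 -0.03359433  0.014     ]
foot in wedge 0.0030656228018433804 -0.13503063572846746
pot [0.66351898 0.42977656 0.08      ] [0.68978558 0.41775306 0.085     ] jar [0.46644288 0.44374448 0.1       ] [0.45752748 0.45104122 0.1       ]
pot base [0.68601216 0.44866057 0.        ] jar base [4.74159416e-01 4.68891669e-01 1.11022302e-16]
```

```bash
cat >>h.py <<'E'
from scipy.spatial.transform import Rotation as R_
def quat(yaw): # tool y down, tool z = wedge +y for wedge yaw
    c,s=np.cos(yaw),np.sin(yaw)
    M=np.array([[c,0,-s],[s,0,c],[0,-1,0]]); q=R_.from_matrix(M).as_quat(); return np.r_[q[3],q[:3]]
def wr(P): # world->wrist pixel projection
    pass
E
python3 - <<'E'
from h import *
j=bot.read_joint_positions()
q=quat(-.4285); y=np.array([.4155,.9096])
C=np.array([.594,.0905]); pre=C+y*(.065+.011+.05)
r=lambda p,ang:print(p,bot.solve_ik(p,ang))
r([*pre,.2],q);r([*pre,.008],q)
end=np.array([.5407,-.0336])+y*(.068+.011); r([*end,.008],q)
r([.29,-.05,.32],q); r([.24,-.2,.32],q)
r([.29,-.05,.32],quat(-.4285+np.pi))
E
```

```text
[np.float64(0.646353), np.float64(0.2051096), 0.2] [0.19853233 0.58742268 0.14077175 1.1241454  0.         2.19782865]
[np.float64(0.646353), np.float64(0.2051096), 0.008] [ 0.19853233  0.7586242  -0.06996202  0.74221011  0.          2.19782865]
[np.float64(0.5735245), np.float64(0.038258400000000005), 0.008] [-0.06178839  0.60835067 -0.38317643  0.57926922  0.          1.93750794]
[0.29, -0.05, 0.32] [-0.42352183 -0.22461649 -0.55284697  1.24256585  0.          1.5757745 ]
[0.24, -0.2, 0.32] [-0.93256168 -0.18617887 -0.5245056   1.23246959  0.          1.06673464]
[0.29, -0.05, 0.32] [-0.42352183 -0.22461649 -0.55284697  1.24256585  0.         -1.56581815]
```

```bash
python3 - <<'E'
from h import *
bot.goto_joints([-1.247,-.22,-.55,1.24,0,1.5]); print(bot.read_position())
bot.goto_joints([.25,-.22,-.55,1.24,0,2.2]); print(bot.read_position())
q=quat(-.4285); y=np.array([.4155,.9096])
C=np.array([.594,.0905]); pre=C+y*(.065+.011+.05)
bot.set_gripper(.5)
bot.move_pose([*pre,.16],q)
p=bot.read_position();rot=bot.read_tool_rot()
im=bot.camera("wrist");print(p,rot,q,bot.read_clock(),bot.read_ft_force(),bot.read_gripper_width())
np.savez("w1.npz",p=p,rot=rot)
cv2.imwrite("pics/w1.png",im[:,:,::-1])
H=bot.calibration("wrist")["hand_eye"];K=bot.calibration("wrist")["mtx"]
R=R_.from_quat(np.r_[rot[1:],rot[0]]).as_matrix()
W=np.array([(-45,-65,3),(45,-65,3),(-45,65,26),(45,65,26),(45,65,0),(-45,65,0)])/1000
P=np.r_[T([*C,-.4285],W),T([.6327,-.1431,-.2355],[(-.115,.085,.053),(-.135,.105,.05),(.135,.105,.05)])]
t=(P-p)@R; c=(t-H[:3,3])@H[:3,:3]; u=c@np.array(K).T; u=u[:,:2]/u[:,2:]; print(u.round(0).tolist())
E
```

```text
[ 0.16153971 -0.25014327  0.31994672]
[0.26078836 0.14209568 0.31966034]
[0.64624169 0.2053174  0.16117981] [ 0.69114933 -0.69077461  0.14987514 -0.1506004 ] [-0.69093958  0.69093958 -0.15034125  0.15034125] 6.1167 [0.19225873 0.13648806 0.5671985 ] 0.502187751988527
[[244.0, 350.0], [318.0, 350.0], [236.0, 264.0], [325.0, 264.0], [322.0, 252.0], [240.0, 252.0], [284.0, 432.0], [263.0, 419.0], [508.0, 384.0]]
```

View pics/w1.png

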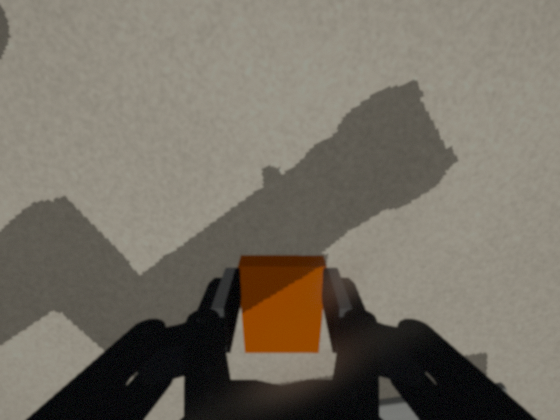

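```bash
python3 - <<'E'
from h import *
y=np.array([.4155,.9096]); C=np.array([.594,.0905]); z=.008
pre=C+y*(.126)
at=lambda s:[*(pre-y*s),z]
def st(n):
    p=bot.read_position(); f=bot.read_ft_force(); print(n,np.round(p,4),"s",round(float((pre-p[:2])@y),4),"F",np.round(f,2),"push",round(float(f[:2]@y),2),round(bot.read_clock(),2))
print(bot.move_linear(at(0),.08,until_force=4));st("down")
print(bot.move_linear(at(.065),.03,until_force=.7));st("contact?")
s0=.055
print(bot.move_linear(at(s0+.118),.05,until_force=4));st("slid")
E
```

```text
False
down [0.6467 0.2052 0.0085] s -0.0002 F [-0.11 -0.13 -0.46] push -0.17 8.17
True
contact? [0.6192 0.1461 0.0077] s 0.0649 F [1.12 1.82 1.35] push 2.12 10.35
False
slid [0.5745 0.0478 0.008 ] s 0.1729 F [-0.16  0.34 -0.3 ] push 0.24 12.66
```

```bash
cat >>h.py <<'E'
y=np.array([.4155,.9096]); C=np.array([.594,.0905]); pre=C+y*.126
at=lambda s,z=.008:[*(pre-y*s),z]
def st(n):
    p=bot.read_position(); f=bot.read_ft_force(); s=float((pre-p[:2])@y); print(n,np.round(p,4),"s",round(s,4),"F",np.round(f,2),"push",round(float(f[:2]@y),2),round(bot.read_clock(),2)); return s
E
python3 - <<'E'
from h import *
cv2.imwrite("pics/b_side.png",bot.camera("side")[:,:,::-1])
print(bot.move_linear(at(.195),.01,until_force=4)); st("a")
bot.wait(.2); st("a2")
im=bot.camera("side");cv2.imwrite("pics/c_side.png",im[:,:,::-1])
b=im[130:270,200:360,::-1];cv2.imwrite("pics/c1.png",cv2.resize(b,None,fx=4,fy=4,interpolation=cv2.INTER_CUBIC))
E
```

```text
True
a [0.5699 0.0382 0.0078] s 0.1836 F [ 0.72 -0.3   1.  ] push 0.03 13.93
a2 [0.5694 0.0385 0.0073] s 0.1836 F [0.67 0.43 0.43] push 0.67 14.12
```

View pics/c1.png

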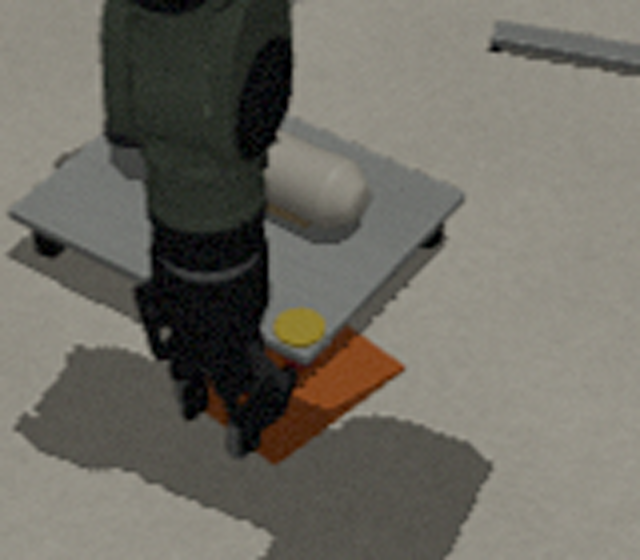

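```bash
python3 - <<'E'
from h import *
for s in np.arange(.185,.206,.0015):
    hit=bot.move_linear(at(s),.01,until_force=6); bot.wait(.15)
    F=np.mean([bot.read_ft_force()[:2]@y for _ in range(3)])
    a=st(f"{s:.4f} {hit} mean {F:.2f}")
    if F>4.5: break
E
```

```text
0.1850 False mean 3.78 [0.5694 0.038  0.0078] s 0.184 F [ 0.62  3.87 -2.36] push 3.78 14.67
0.1865 False mean 6.81 [0.5691 0.0372 0.0079] s 0.1848 F [ 1.89  6.62 -3.08] push 6.81 15.12
```

```bash
python3 - <<'E'
from h import *
bot.wait(.3); st("hold")
bot.move_linear(at(.135),.05); st("back")
bot.move_linear(at(.10,.16),.12); st("up"); bot.set_gripper(0.0)
bot.goto_joints([.25,-.22,-.55,1.24,0,2.2])
ims={}
for c in ["scene","side"]:
    ims[c]=bot.camera(c);cv2.imwrite(f"pics/d_{c}.png",ims[c][:,:,::-1])
a=ims["scene"][140:300,150:360,::-1];b=ims["side"][90:280,180:360,::-1]
cv2.imwrite("pics/d1.png",cv2.resize(a,None,fx=3.6,fy=3.6,interpolation=cv2.INTER_CUBIC))
cv2.imwrite("pics/d2.png",cv2.resize(b,None,fx=3,fy=3,interpolation=cv2.INTER_CUBIC))
print(bot.read_clock())
E
```

```text
hold [0.5692 0.0372 0.0079] s 0.1848 F [ 2.34  6.28 -1.01] push 6.68 15.42
back [0.5901 0.0821 0.008 ] s 0.1353 F [-0.06 -0.31 -0.66] push -0.31 16.6
up [0.6042 0.114  0.1591] s 0.1004 F [-0.07 -0.78  0.48] push -0.74 18.05
20.05
```

View pics/d1.png

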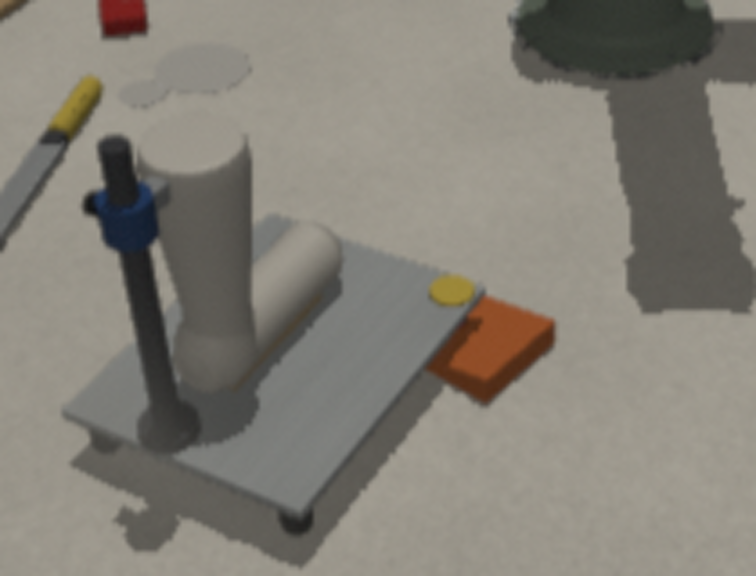

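View pics/d2.png

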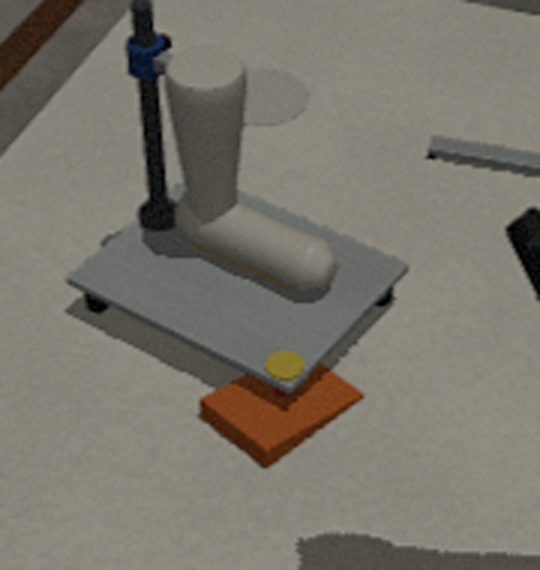

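```bash
python3 - <<'E'
from h import *
def ray(c,uv,z):
    k=bot.calibration(c);E=k["extrinsics"];R=E[:3,:3];o=-R.T@E[:3,3];d=R.T@np.linalg.inv(k["mtx"])@[*uv,1];return (o+d*(z-o[2])/d[2])[:2]
m=[]
for c in ["scene","side"]:
    im=cv2.cvtColor(cv2.cvtColor(cv2.imread(f"pics/d_{c}.png"),cv2.COLOR_BGR2RGB),cv2.COLOR_RGB2HSV)
    u0=proj(c,[[.5407,-.0336,.053]])[0]
    M=cv2.inRange(im,(22,110,60),(38,255,255)); Y,X=np.nonzero(M); k=np.hypot(X-u0[0],Y-u0[1])<14
    uv=[X[k].mean(),Y[k].mean()]; m.append(ray(c,uv,.053)); print(c,k.sum(),uv,u0,m[-1])
d=np.mean(m,0);print(d)
assert np.hypot(*(d-[.5407,-.0336]))<.008
q=quat(-.4285)
bot.move_pose([*d,.16],q); st("above")
bot.move_linear([*d,.07],.1); st("near")
print(bot.move_linear([*d,.045],.01,until_force=8)); bot.wait(.3); st("press")
for z in np.arange(bot.read_position()[2],.035,-.001):
    F=np.mean([bot.read_ft_force()[2] for _ in range(4)])
    if F>9: break
    bot.move_linear([*d,z],.02,until_force=6); bot.wait(.15); st(f"{F:.1f}")
bot.wait(.6); st("held")
cv2.imwrite("pics/e_side.png",bot.camera("side")[:,:,::-1])
E
```

```text
scene 78 [np.float64(275.1794871794872), np.float64(220.42307692307693)] [276.10001401 220.16049967] [ 0.54247519 -0.03585477]
side 96 [np.float64(274.5104166666667), np.float64(211.34375)] [274.31428712 211.74351378] [ 0.54075541 -0.0352503 ]
[ 0.5416153  -0.03555253]
above [ 0.5414 -0.0348  0.1607] s 0.2618 F [0.23 0.67 0.26] push 0.71 21.43
near [ 0.5422 -0.0356  0.0706] s 0.2623 F [-0.36  0.29  0.3 ] push 0.12 22.48
True
press [ 0.5416 -0.0356  0.0526] s 0.2624 F [-0.07  0.71  4.48] push 0.61 24.42
4.5 [ 0.5419 -0.0356  0.0527] s 0.2624 F [0.47 0.34 1.13] push 0.5 24.82
1.1 [ 0.5419 -0.0356  0.0525] s 0.2623 F [-2.38  0.4   9.29] push -0.62 25.22
held [ 0.5419 -0.0356  0.0525] s 0.2623 F [-2.12  0.72  9.4 ] push -0.22 25.82
```

```bash
python3 - <<'E'
from h import *
bot.wait(.4); st("hold")
p=bot.read_position()
bot.move_linear([p[0],p[1],.17],.1); st("up")
bot.goto_joints([.25,-.22,-.55,1.24,0,2.2]); bot.wait(.5)
for c in ["scene","side"]:
    im=bot.camera(c);cv2.imwrite(f"pics/f_{c}.png",im[:,:,::-1])
    o=cv2.imread(f"pics/d_{c}.png").astype(int); D=np.abs(o-im[:,:,::-1]).max(2)
    u=proj(c,[[.5407,-.0336,.03]])[0].astype(int); w=D[u[1]-70:u[1]+70,u[0]-110:u[0]+110]; print(c,"changed px",(w>45).sum(),np.percentile(w,99))
print(bot.read_clock())
b=np.hstack([cv2.imread("pics/f_side.png")[100:270,190:350],cv2.imread("pics/d_side.png")[100:270,190:350]])
cv2.imwrite("pics/f1.png",cv2.resize(b,None,fx=2.5,fy=2.5,interpolation=cv2.INTER_CUBIC))
E
```

```text
hold [ 0.5419 -0.0356  0.0525] s 0.2623 F [-2.08 -0.87  9.33] push -1.65 26.27
up [ 0.5414 -0.0355  0.1693] s 0.2625 F [-1.55 -0.15 -0.98] push -0.78 27.6
scene changed px 0 3.0
side changed px 28 18.0
29.5667
```

View pics/f1.png

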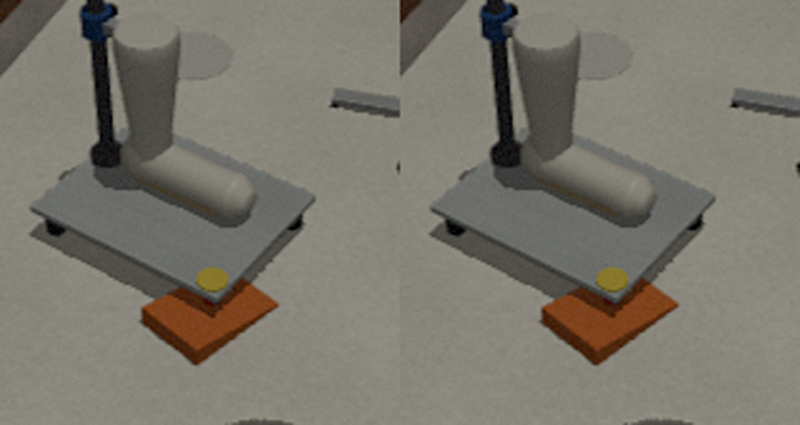

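```bash
python3 -c "
from cell import bot
print(bot.close_job(), bot.read_clock())"
```

```text
the job is handed in; nothing more can be done
the job is handed in; nothing more can be done
```

I pushed the wedge under the red foot, pressed the disc to check for rocking, moved clear and handed the job in at about 30 s of the 64 s allowed.

- **Wedge:** I pushed it thin edge first with two partly open fingers until the steady push read about 6.7 N, inside the 5–8 N snug range. Pictures after backing off show it under the red foot. To the eye, the plate and disc sit where they did at the start.
- **Press:** With the closed fingers on the yellow disc I pressed down at about 9.4 N for about a second. The fingertip height stayed at 52.5 mm, so the corner did not sink or rock.
- **Final pictures:** The scene view round the stand and wedge matched the one from before the press. The side view showed only 28 changed pixels, and by eye nothing there had moved.
- **Pot, jar and rasp:** The arm's path stayed away from them. The rasp is visibly in place, but I took no final measurement of the pot or jar.

Three readings disagreed or were odd:
- Finger contact with the wedge came about 10 mm later than I had planned.
- One slow push stopped on a brief force spike, although the steady force was under 1 N.
- The first disc press stopped at its 8 N limit but settled lower (4.5 N, then 1.1 N), so I pressed again.

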